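Stop and lock the centrifuge rotor

ROBOT

A 6-joint arm with a two-finger parallel gripper is mounted at the origin on a cart in front of the work surface, level with it; the furniture and walls round the work are solid. World frame = base frame: x ahead of the robot, y to its left, z up, the work surface at z = 0. Lengths are in mm, angles in rad, forces in N, time in s.
With the tool pointing down it reaches from about 375 to 925 mm from the base axis. Payload 5.7 kg.
Tool frame: the origin (TCP) lies at the centre of the arm's flange, where the gripper is bolted on; the fingertips stand 173 mm ahead of it and the grasp point (between the pads) lies 155 mm ahead of it; z points along the fingers, y is the line along which they close (so a half turn about z gives the same grasp; the last joint's range is limited). The gripper opens to 85 mm and grips with 20 to 120 N. Pads are 22 mm wide; open, the fingers measure 114 mm over their backs; the gripper's body (76 mm by 85 mm) begins 54 mm behind the grasp point. The pads swing forward as they close: fully open they stand 13 mm farther back than shut.
Start: joints at [1.125, 0.359, 1.51, -0, 1.272, -0.115], TCP at [194.88, 567.457, 404.667] pointing down, gripper open.
Joint ranges: [-2.97, 2.97], [-1.01, 2.36], [0.21, 2.38], [-0.96, 4.11], [0.2, 2.71], [-2.98, 2.98]. Speed limits (rad/s): [2.39, 2.39, 3.14, 3.14, 3.14, 3.14].

INTERFACE

Orientations are given as a unit quaternion [x, y, z, w].
In Python, from rig import r gives the robot as it stands.
- The arm moves only by the tool jog_arm, never from a script. Its argument "targets" is a list of rows, each a list of 7 numbers: the shift along the tool's x, y, z in cm, then the turn, a rotation vector about the tool's x, y, z in rad, then the opening, from 0 (shut) to 1 (fully open). In form: [[x, y, z, rx, ry, rz, grip], ...]. A call has 1 to 20 rows; each row is the pose to reach, as a shift and turn from the pose commanded when the call began, along the tool's axes at that moment; what a row does not reach only later rows make up. A row lasts 1/10 s, in which the tool goes at most 50 mm and 8.59 degrees, less where a joint would pass 70% of its speed; a pose out of reach is approached as far as the arm can. A call with a gripper value outside its range is refused whole. The fingers move at their own pace and stop on an object; "squeeze" is the grip in N (left out, the last holds). Time passes only in rows, so rows that repeat a pose let the fingers close. It gives the time, the measured TCP pose, the force, the opening and the grip force at its end, in the units of the state.
- r.read_state(): the state, without advancing time (a new reading comes with each control period).
- r.get_image(name): name is "scene" or "top" or "wrist"; returns (picture, depth): 420x560x3 uint8, blue, green, red; 420x560 float32, mm along the optical axis (not along the pixel's ray), 0 where there is no reading.
- r.calibration(name): a dict with "fx", "fy", "cx", "cy" (pixels), "R" (3x3) and "t" (3): a world point X has camera coordinates R X + t; the wrist camera has in their place "tool_from_camera" (4x4, takes a point from camera to tool coordinates, whose origin is the TCP and whose axes are the flange's). Camera axes: x right, y down, z forward; pixel columns grow to the right and rows downward; lengths in mm; the calibration is good to about 2 mm. The wrist camera is an equidistant fisheye: a pixel r from the principal point sees the ray r / f radians off the axis. A picture is of the moment at which its call begins: read the wrist's pose just before it. calibration takes no time and is no camera call.
- r.close_job(): hands the job in; it is judged then, once.
Trained networks look in the newest picture that a camera, given by its name, has taken for a name from the list of things; names that differ only in an ending like _2 or _b are one class to them, and where a whole thing is asked for, a point or a joint stands for the part that bears it (a point fixed in the world has none). Each returns a list of dicts, best first, with "confidence" (0 to 1); they miss things now and then, are a little off and sometimes report something else, mostly with a low value. They report only what shows in the picture. A call takes as long as a camera call. They do not tell look-alikes from the thing itself.
- r.look_for(camera, thing): "extent" ([left, top, width, height] in pixels, round what is visible of it).
The state is a dict: "t": time; "joints": joint angles; "joint_vel": joint speeds; "effort": joint torques, N m; "tool_pos": TCP position; "tcp_rot": TCP orientation; "force": force on the tool from outside, world axes, zero at the start; "moment": the same for the moment, N m; "opening": opening from 0.0 (shut) to 1.0 (fully open); "finger_force": force on a finger pad.
Only numpy, scipy, OpenCV 4.12 (cv2) and the standard library are available. Lean on these libraries where they do the work, as an engineer would, in place of code of your own. Each camera call takes 0.05 s, during which the arm holds its last target. There are 200 camera calls.

TASK

The rotor of the small bench centrifuge is still spinning. Slow it gently with a fingertip, not with the pin, so that its hole comes to rest over the slot in the base, and take the finger away; then take the locking pin from its stand and push it gently through the hole into the slot until its knob sits on the rotor. Leave the pin there and leave the things round about where they are.

Things in the scene. Friction and masses are not known exactly. Their poses are not given: they have to be found in the camera images.
- centrifuge: Fixed white square base of a small bench centrifuge without lid, 184 x 184 mm, flat deck 46 mm above the table, with a box-like console 32 mm deep and 68 mm high along its +x side (from 92 to 124 mm from the centre). Origin: centre of the underside, under the rotor's axis; z up; its -x side is the front, with the slot.
- slot (a point): Point of the radial slot in the deck of the base over which the rotor's hole must stop: 52 mm from the rotor's axis towards the base's -x, at deck height (46 mm above the table). The slot is 14 mm wide, runs along the base's x from 38 to 84 mm from the axis (its outer end shows beyond the rotor's edge) and is 32 mm deep. x along the base's x.
- rotor: Aluminium disc, 140 mm in diameter, 8 mm thick, 1 kg, on an upright axis at the centre of the base; underside 50 mm, flat top face 58 mm above the table. Thin dark radial bars (0.6 mm proud) mark eleven of twelve clock positions; the hole is at the twelfth. Hub nut in the middle 36 mm wide, 14 mm above the top face. Origin on the axis, at the disc's underside.
- axis (a point): Centre of the rotor's top face, on its axis (58 mm above the table). The face is polished, friction about 0.15: a closed fingertip pressed on it 40 mm from the axis with 3 to 8 N stops the rotor within about 3 s, and if then moved round the axis still pressed, drags it along. Once stopped it stays if the finger is lifted slowly and straight up; a quick lift can nudge it some mm.
- hole (a point): Centre of the rotor's only through-hole, at the top face; hole 14 mm in diameter, 52 mm from the axis.
- rotor_turn (a joint): Angle of the rotor about its upright axis, rad, not wrapped, growing anticlockwise seen from above; at every whole multiple of 2 pi the hole is exactly over the slot. The rotor has been flicked on by its start spring and spins freely that way at 4 to 7 rad/s; by itself it loses only about 0.15 rad/s each second and stops at a chance angle if at all in time.
- pin_stand: Fixed grey block 54 x 54 x 42 mm with an upright hole of 13 mm diameter, 36 mm deep, in the middle of its top, in which the pin stands. Origin: centre of the underside.
- pin: Loose locking pin standing upright in the stand, 50 g: steel shaft 10 mm in diameter and 34 mm long with a tapered tip, above it a black round knob 22 mm in diameter and 26 mm high. Origin: centre of the tip's end; z along the pin to the knob, whose top is at 60 mm. Seated in the rotor, its origin is 24 mm above the table.
- pin_shoulder (a point): Centre of the flat underside of the knob, 34 mm above the tip; seated, it lies on the rotor's top face.
- gauze_pack: Flat paper gauze pack, 54 x 78 x 9 mm, a bystander. Origin: centre of the underside.
- plaster_roll: White roll of plaster tape, 58 mm in diameter, 25 mm high, a bystander. Origin: centre of the underside.
- wool_jar: White jar, 67 mm in diameter, 66 mm high, a bystander. Origin: centre of the underside.
Mind the look-alikes: they are no part of the job. What is shaped like the pin but orange is not meant.

How it is judged:
By the outcome, as a careful person would: the job done as asked, in the order asked, and still so for the second after the job is handed in, with the robot touching nothing.
It also fails if it takes over 72 s, if anything falls off the work surface, if the arm or the gripper's body presses on something with over 40 N, if the wrist force passes 120 N, or if a joint passes its speed limit or range.

## Working session

There is one attempt and no reset: what is moved stays moved. The work goes in short steps, Python scripts to look and compute and a tool call to move; the robot and the scene stay as the last step left them, time stands still between calls to the robot, and variables do not carry over. Pictures are saved under pics/ and viewed, at most 10 in all, crops included, and the job is handed in when it is done.

Besides the shell and the picture viewer there is one more tool, called after "Call:" as name(argument=value, ...), one argument or row to a line, values as JSON. jog_arm: Moves the arm, as the interface text tells. Its arguments: {"type":"object","properties":{"targets":{"type":"array"},"squeeze":{"type":"number"}},"required":["targets"]}

```bash
mkdir -p pics; ls; python3 - <<'E'
from rig import r
import cv2,numpy as np
s=r.read_state();print({k:np.round(v,3).tolist() for k,v in s.items()})
a,d=r.get_image("top");b,e=r.get_image("scene")
cv2.imwrite("pics/top0.png",a);cv2.imwrite("pics/scene0.png",b)
np.savez("d0.npz",a=a,d=d,b=b,e=e)
for c in("top","scene"):
    print(c,r.calibration(c))
    for n in("centrifuge","rotor","hole","pin","pin_stand","gauze_pack","wool_jar","plaster_roll"):
        print(n,[(np.round(o["extent"]).tolist(),round(o["confidence"],2)) for o in r.look_for(c,n)][:3])
print(r.read_state()["t"])
E
```

```text
pics
{'t': 0.0, 'joints': [1.125, 0.36, 1.511, -0.0, 1.273, -0.115], 'joint_vel': [-0.001, -0.001, 0.001, 0.0, 0.0, -0.001], 'effort': [0.0, -52.764, -27.862, -0.0, 0.013, -0.0], 'tool_pos': [194.719, 567.135, 403.831], 'tcp_rot': [0.165, 0.986, -0.001, -0.0], 'force': [0.441, -0.616, 0.046], 'moment': [0.017, -0.043, 0.009], 'finger_force': 0.0, 'opening': 0.999}
top {'fx': 486.55882687064275, 'fy': 486.55882687064275, 'cx': 276.0422986073733, 'cy': 205.84188000313466, 'R': array([[-0.00588262, -0.99997945,  0.00254977],
       [-0.98424406,  0.00533941, -0.17673463],
       [ 0.17671738, -0.00354926, -0.98425524]]), 't': array([280.09573353, 594.40818922, 997.99421228])}
centrifuge [([321.0, 181.0, 112.0, 119.0], 0.69)]
rotor [([340.0, 213.0, 68.0, 68.0], 0.64)]
hole [([346.0, 214.0, 66.0, 66.0], 0.91), ([213.0, 239.0, 10.0, 10.0], 0.49)]
pin [([190.0, 279.0, 14.0, 10.0], 0.68), ([213.0, 237.0, 13.0, 12.0], 0.56)]
pin_stand [([207.0, 228.0, 30.0, 31.0], 0.74)]
gauze_pack [([206.0, 170.0, 36.0, 33.0], 0.97)]
wool_jar [([258.0, 147.0, 29.0, 37.0], 0.64), ([324.0, 181.0, 109.0, 117.0], 0.48)]
plaster_roll [([174.0, 186.0, 27.0, 28.0], 0.8)]
scene {'fx': 500.13457136469987, 'fy': 500.13457136469987, 'cx': 280.5922286371691, 'cy': 213.9060465653012, 'R': array([[-0.89023811, -0.45514889,  0.01776512],
       [-0.36594586,  0.69145159, -0.62287906],
       [ 0.27121899, -0.56101174, -0.78211641]]), 't': array([628.54209677,  48.01443507, 948.64809454])}
centrifuge [([288.0, 110.0, 113.0, 99.0], 0.75), ([203.0, 177.0, 37.0, 48.0], 0.28)]
rotor [([320.0, 128.0, 68.0, 51.0], 0.73), ([176.0, 280.0, 43.0, 38.0], 0.19)]
hole [([318.0, 126.0, 73.0, 52.0], 0.77)]
pin [([264.0, 265.0, 18.0, 18.0], 0.62), ([299.0, 313.0, 13.0, 24.0], 0.6)]
pin_stand [([255.0, 265.0, 38.0, 47.0], 0.96)]
gauze_pack [([192.0, 241.0, 35.0, 36.0], 0.59)]
wool_jar [([200.0, 177.0, 38.0, 48.0], 0.62)]
plaster_roll [([176.0, 279.0, 41.0, 38.0], 0.88)]
0.9
```

```bash
python3 - <<'E'
import cv2
a=cv2.imread("pics/top0.png")[140:320,160:450]
cv2.imwrite("pics/top0c.png",cv2.resize(a,(783,486),interpolation=cv2.INTER_CUBIC))
E
```

```text
(no output)
```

View pics/top0c.png

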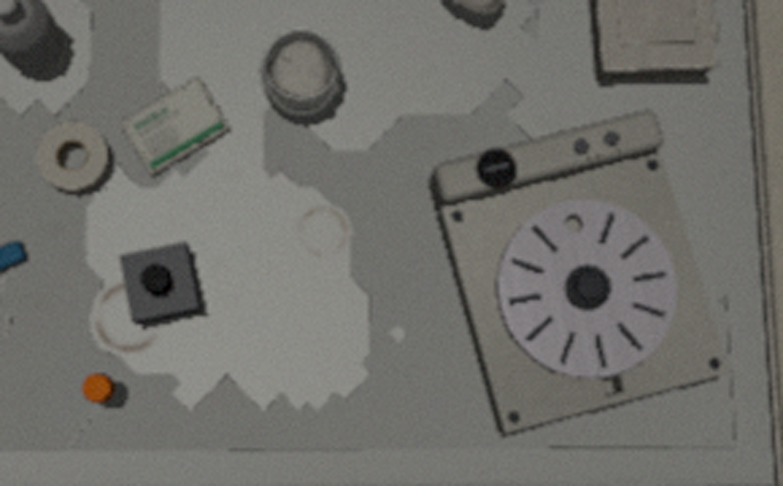

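View pics/scene0.png

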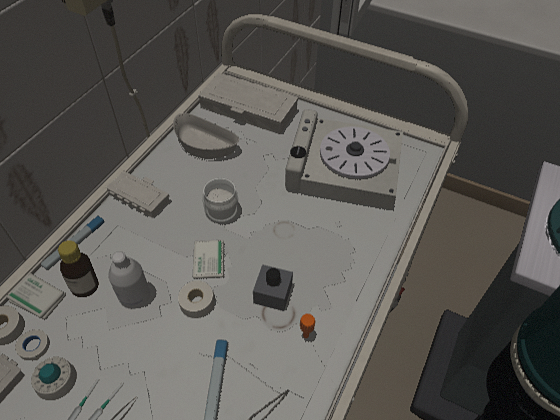

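```bash
cat > h.py <<'E'
import numpy as np,cv2
from scipy.spatial.transform import Rotation as Ro
from rig import r
def plane(cal,u,v,z):
    d=np.array([(u-cal["cx"])/cal["fx"],(v-cal["cy"])/cal["fy"],1.])
    R,t=cal["R"],cal["t"]; o=-R.T@t; w=R.T@d
    return (o+w*(z-o[2])/w[2])
def cloud(cal,d):
    v,u=np.mgrid[:d.shape[0],:d.shape[1]]
    P=np.stack([(u-cal["cx"])/cal["fx"]*d,(v-cal["cy"])/cal["fy"]*d,d],-1)
    return (P-cal["t"])@cal["R"]
def proj(cal,X):
    p=cal["R"]@X+cal["t"]; return cal["fx"]*p[0]/p[2]+cal["cx"],cal["fy"]*p[1]/p[2]+cal["cy"]
E
python3 - <<'E'
from h import *
f=np.load("d0.npz"); c=r.calibration("top"); s=r.calibration("scene")
for n,u,v,z in[("pinknob",218.1,243.7,68),("rotor",377.8,246.3,58),("hub",377.8,246.3,72),("slotend",387,281.9,46),("hole",372.2,222.2,58),
  ("consoleL",160+435/2.7,140+180/2.7,68),("consoleR",160+655/2.7,140+112/2.7,68),("cornFL",160+503/2.7,140+434/2.7,46),("cornFR",160+720/2.7,140+377/2.7,46)]:
    print(n,plane(c,u,v,z).round(1))
for n,u,v,z in[("pinknob",273,273,68),("rotor",354.5,151,58)]: print(n,plane(s,u,v,z).round(1))
for nm,cal,d in(("top",c,f["d"]),("scene",s,f["e"])):
    W=cloud(cal,d); ok=(d>0)
    t=W[ok&(np.abs(W[...,2])<6)]; print(nm,"table z",np.median(t[:,2]))
    for lo,hi in((54,62),(63,74),(42,49)):
        m=ok&(W[...,2]>lo)&(W[...,2]<hi)&(W[...,0]>350)&(W[...,0]<800)&(W[...,1]<0)&(W[...,1]>-420)
        p=W[m]
        if len(p)>20: rr=cv2.minAreaRect(p[:,:2].astype(np.float32)); print(lo,len(p),p.mean(0).round(1),np.round(rr[0],1),np.round(rr[1],1),round(rr[2],1),np.round(cv2.minEnclosingCircle(p[:,:2].astype(np.float32))[0],1))
    m=ok&(W[...,2]>36)&(W[...,2]<48)&(np.hypot(W[...,0]-520,W[...,1]-120)<60); p=W[m]
    if len(p)>20: rr=cv2.minAreaRect(p[:,:2].astype(np.float32)); print("stand",len(p),rr)
E
```

```text
pinknob [513.2 398.8  68. ]
rotor [506.8  61.8  58. ]
hub [505.5  64.8  72. ]
slotend [432.5  43.   46. ]
hole [558.4  71.6  58. ]
consoleL [590.9 180.9  68. ]
consoleR [644.9   4.7  68. ]
cornFL [393.9 130.4  46. ]
cornFR [436.7 -41.2  46. ]
pinknob [515.3 402.8  68. ]
rotor [505.9  68.3  58. ]
top table z 0.4784907130462034
54 73 [502.9  -6.5  57.7] [434.6 -50.9] [220.8  33. ] 34.8 [444.1 -64.5]
42 1008 [526.7 -19.   45.5] [570.  -32.6] [462.2 113. ] 10.3 [576.3 -66.8]
stand 777 ((526.588134765625, 134.7557373046875), (83.71650695800781, 118.67305755615234), 65.3322982788086)
scene table z 0.353338786310601
54 49 [484.3 -22.5  57.7] [436.  -52.6] [224.2  30.9] 35.5 [444.6 -64.7]
42 538 [499.1 -20.   45.7] [562.7 -26.8] [455.5 105.5] 12.0 [573.4 -77. ]
stand 975 ((524.6729125976562, 133.4976806640625), (89.1156005859375, 118.61060333251953), 70.17023468017578)
```

```bash
python3 - <<'E'
from h import *
f=np.load("d0.npz")
for nm,d in(("top",f["d"]),("scene",f["e"])):
    W=cloud(r.calibration(nm),d); ok=(d>0)
    def rep(n,lo,hi,cx,cy,rad):
        m=ok&(W[...,2]>lo)&(W[...,2]<hi)&(np.hypot(W[...,0]-cx,W[...,1]-cy)<rad); p=W[m]
        if len(p)<20: return print(nm,n,len(p))
        q=p[:,:2].astype(np.float32);rr=cv2.minAreaRect(q); print(nm,n,len(p),"z",p[:,2].mean().round(1),"mean",q.mean(0).round(1),"rect",np.round(rr[0],1),np.round(rr[1],1),round(rr[2],1),"circ",*[np.round(k,1) for k in cv2.minEnclosingCircle(q)])
    rep("rotor",55,61,506,65,80); rep("hub",69,76,506,65,30); rep("deck",40,50,506,65,140); rep("console",64,72,615,90,110)
    rep("stand",38,45,513,400,45); rep("knob",64,72,513,400,30)
E
```

```text
top rotor 2828 z 58.1 mean [506.7  62.2] rect [508.   62.4] [138.9 139.3] 21.0 circ [508.1  62.4] 70.5
top hub 77 z 72.3 mean [507.3  62.8] rect [507.9  62.7] [20.4 20.1] 22.9 circ [507.7  62.2] 11.1
top deck 3876 z 45.9 mean [506.5  65.7] rect [513.3  63.6] [195.1 185.4] 14.3 circ [513.6  63.9] 133.9
top console 1066 z 67.9 mean [608.7  85.2] rect [568.3  78.4] [122.1 181.9] 14.5 circ [599.4  87.2] 93.7
top stand 493 z 41.8 mean [515.5 399.8] rect [516.2 400.4] [54.7 54.3] 11.8 circ [516.3 400.6] 37.0
top knob 84 z 67.7 mean [516.4 400.1] rect [516.4 400.7] [20.  20.6] 45.1 circ [516.6 400.1] 11.5
scene rotor 2485 z 57.9 mean [505.9  67.5] rect [507.8  64.5] [138.9 140.8] 17.7 circ [506.6  63.7] 71.8
scene hub 76 z 71.7 mean [507.7  65.2] rect [508.5  64. ] [20.2 22.3] 21.2 circ [508.2  63.9] 11.8
scene deck 3191 z 45.7 mean [502.9  84.5] rect [514.9  64.9] [198.7 189.9] 14.1 circ [514.2  65.8] 134.6
scene console 878 z 67.9 mean [606.4  95.2] rect [567.5  80. ] [122.7 182.9] 14.4 circ [598.6  87.7] 93.4
scene stand 729 z 42.0 mean [514.  405.8] rect [516.  401.9] [54.5 56.6] 12.1 circ [515.8 402.4] 38.5
scene knob 133 z 67.5 mean [515.6 402.9] rect [516.4 401.9] [20.8 21.8] 84.5 circ [516.5 402.4] 11.5
```

```bash
cat >> h.py <<'E'
AX=np.array([508.,63.3]); YAW=np.deg2rad(14.3)
def row(x,y,z,yaw=None,p=None,q=None):
    "row (cm, rad) from the current pose to TCP world x,y,z with tool y along yaw (world angle)"
    s=r.read_state(); R=Ro.from_quat(s["tcp_rot"]); t=np.array(s["tool_pos"])
    d=R.inv().apply(np.array([x,y,z])-t)/10
    if yaw is None: return d.round(2)
    Y=np.array([np.cos(yaw),np.sin(yaw),0]);Z=np.array([0,0,-1.]);X=np.cross(Y,Z)
    rv=(R.inv()*Ro.from_matrix(np.c_[X,Y,Z])).as_rotvec()
    return np.r_[d,rv].round(3)
def st():
    s=r.read_state(); print({k:np.round(s[k],2).tolist() for k in("t","tool_pos","force","opening","finger_force")})
E
python3 - <<'E'
from h import *
a=YAW+np.pi/2; p=AX+40*np.array([np.cos(a),np.sin(a)])
print(p,row(*p,380,a),row(*p,256,a)); print(r.calibration("wrist"))
E
```

```text
[498.12003949 102.06062926] [-43.797 -34.167   2.47   -0.     -0.     -0.58 ] [-43.798 -34.166  14.87   -0.     -0.     -0.58 ]
{'fx': 325.19226210127806, 'fy': 325.19226210127806, 'cx': 274.0997113566359, 'cy': 211.60952237758985, 'tool_from_camera': array([[ 5.71551894e-04, -9.60507981e-01, -2.78251848e-01,
         6.93949754e+01],
       [ 9.99998534e-01,  9.98126889e-04, -1.39139341e-03,
        -4.26292763e-01],
       [ 1.61417512e-03, -2.78250645e-01,  9.60507144e-01,
         3.17425864e+01],
       [ 0.00000000e+00,  0.00000000e+00,  0.00000000e+00,
         1.00000000e+00]])}
```

Call:
jog_arm(
  targets=[
    [-43.8, -34.2, 2.5, 0, 0, -0.58, 0],
    [-43.8, -34.2, 2.5, 0, 0, -0.58, 0],
    [-43.8, -34.2, 2.5, 0, 0, -0.58, 0],
    [-43.8, -34.2, 2.5, 0, 0, -0.58, 0],
    [-43.8, -34.2, 2.5, 0, 0, -0.58, 0],
    [-43.8, -34.2, 2.5, 0, 0, -0.58, 0],
    [-43.8, -34.2, 2.5, 0, 0, -0.58, 0],
    [-43.8, -34.2, 2.5, 0, 0, -0.58, 0],
    [-43.8, -34.2, 2.5, 0, 0, -0.58, 0],
    [-43.8, -34.2, 2.5, 0, 0, -0.58, 0],
    [-43.8, -34.2, 2.5, 0, 0, -0.58, 0],
    [-43.8, -34.2, 2.5, 0, 0, -0.58, 0],
    [-43.8, -34.2, 6.5, 0, 0, -0.58, 0],
    [-43.8, -34.2, 10, 0, 0, -0.58, 0],
    [-43.8, -34.2, 13, 0, 0, -0.58, 0],
    [-43.8, -34.2, 14.9, 0, 0, -0.58, 0],
    [-43.8, -34.2, 14.9, 0, 0, -0.58, 0],
    [-43.8, -34.2, 14.9, 0, 0, -0.58, 0],
  ],
)

```text
t: 2.7
tool_pos: [498.2, 101.7, 255.9]
tcp_rot: [-0.124, 0.992, -0.0, -0.0]
force: [1.1, -0.6, 0.9]
opening: 0.002
finger_force: 0.0
```

```bash
python3 - <<'E'
from h import *
a,d=r.get_image("wrist");cv2.imwrite("pics/w1.png",a);st()
E
```

```text
{'t': 2.75, 'tool_pos': [498.65, 101.81, 256.57], 'force': [0.59, 0.05, 0.52], 'opening': 0.0, 'finger_force': 0.0}
```

View pics/w1.png

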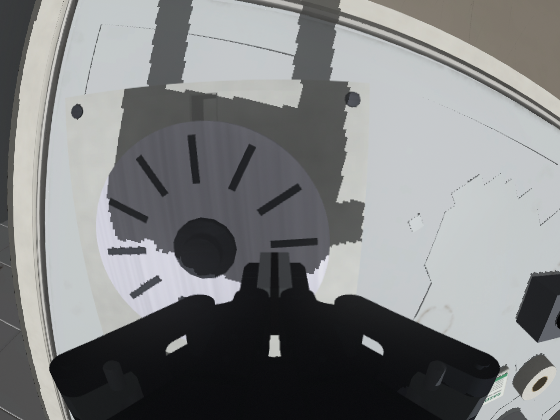

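Call:
jog_arm(
  targets=[
    [0, 0, 1.0, 0, 0, 0, 0],
    [0, 0, 1.7, 0, 0, 0, 0],
    [0, 0, 2.1, 0, 0, 0, 0],
    [0, 0, 2.3, 0, 0, 0, 0],
    [0, 0, 2.4, 0, 0, 0, 0],
  ],
)

```text
t: 3.25
tool_pos: [498.0, 101.7, 231.5]
tcp_rot: [-0.124, 0.992, -0.0, -0.0]
force: [-0.0, 0.7, 1.4]
opening: 0.003
finger_force: 0.6
```

Call:
jog_arm(
  targets=[
    [0, 0, 0.05, 0, 0, 0, 0],
    [0, 0, 0.1, 0, 0, 0, 0],
  ],
)

```text
t: 3.45
tool_pos: [498.5, 101.8, 231.4]
tcp_rot: [-0.124, 0.992, -0.0, 0.001]
force: [-1.0, 0.1, 8.8]
opening: -0.002
finger_force: 4.5
```

Call:
jog_arm(
  targets=[
    [0, 0, 0.03, 0, 0, 0, 0],
    [0, 0, 0.06, 0, 0, 0, 0],
  ],
)

```text
t: 3.65
tool_pos: [499.1, 101.9, 231.4]
tcp_rot: [-0.124, 0.992, -0.0, 0.002]
force: [-0.6, 1.2, 12.5]
opening: 0.001
finger_force: 6.2
```

Call:
jog_arm(
  targets=[
    [0, 0, -0.04, 0, 0, 0, 0],
    [0, 0, -0.09, 0, 0, 0, 0],
    [0, 0, -0.09, 0, 0, 0, 0],
    [0, 0, -0.09, 0, 0, 0, 0],
    [0, 0, -0.09, 0, 0, 0, 0],
    [0, 0, -0.09, 0, 0, 0, 0],
    [0, 0, -0.09, 0, 0, 0, 0],
    [0, 0, -0.09, 0, 0, 0, 0],
    [0, 0, -0.09, 0, 0, 0, 0],
    [0, 0, -0.09, 0, 0, 0, 0],
    [0, 0, -0.09, 0, 0, 0, 0],
    [0, 0, -0.09, 0, 0, 0, 0],
  ],
)

```text
t: 4.85
tool_pos: [498.4, 101.7, 231.4]
tcp_rot: [-0.124, 0.992, -0.0, 0.001]
force: [0.2, -0.4, 5.0]
opening: 0.002
finger_force: 3.2
```

```bash
cat >> h.py <<'E'
def wproj(X,s):
    c=r.calibration("wrist"); T=c["tool_from_camera"]; R=Ro.from_quat(s["tcp_rot"])
    p=R.inv().apply(X-np.array(s["tool_pos"])); p=(p-T[:3,3])@T[:3,:3]
    rho=np.hypot(p[:,0],p[:,1]); th=np.arctan2(rho,p[:,2]); k=c["fx"]*th/np.maximum(rho,1e-9)
    return p[:,0]*k+c["cx"],p[:,1]*k+c["cy"]
def rectify(name="wrist",z=58,half=100,px=3,img=None,s=None):
    "base-frame view: image up = base +x, image left = base +y, centre = axis"
    if img is None: s=r.read_state(); img=r.get_image(name)[0]
    n=2*half*px; v,u=np.mgrid[:n,:n]; bx=half-v/px; by=half-u/px
    c,q=np.cos(YAW),np.sin(YAW)
    X=np.stack([AX[0]+c*bx-q*by,AX[1]+q*bx+c*by,np.full_like(bx,z)],-1).reshape(-1,3)
    if name=="wrist": U,V=wproj(X,s)
    else:
        cal=r.calibration(name);p=X@cal["R"].T+cal["t"];U=p[:,0]/p[:,2]*cal["fx"]+cal["cx"];V=p[:,1]/p[:,2]*cal["fy"]+cal["cy"]
    return cv2.remap(img,U.reshape(n,n).astype(np.float32),V.reshape(n,n).astype(np.float32),cv2.INTER_LINEAR),img,s
E
python3 - <<'E'
from h import *
a,i1,s=rectify(); b,i2,s=rectify("top"); st()
c,i3,_=rectify()
print("moved?",np.abs(a.astype(int)-c).mean())
np.savez("i1.npz",w=i1,t=i2)
a=a[60:540,60:540]; b=b[60:540,60:540]
o=cv2.resize(np.hstack([a,b]),(800,400)); cv2.imwrite("pics/r1.png",o)
E
```

```text
{'t': 4.95, 'tool_pos': [498.41, 101.73, 231.44], 'force': [-0.47, 0.48, 6.54], 'opening': -0.0, 'finger_force': 3.17}
moved? 0.39463425925925927
```

View pics/r1.png

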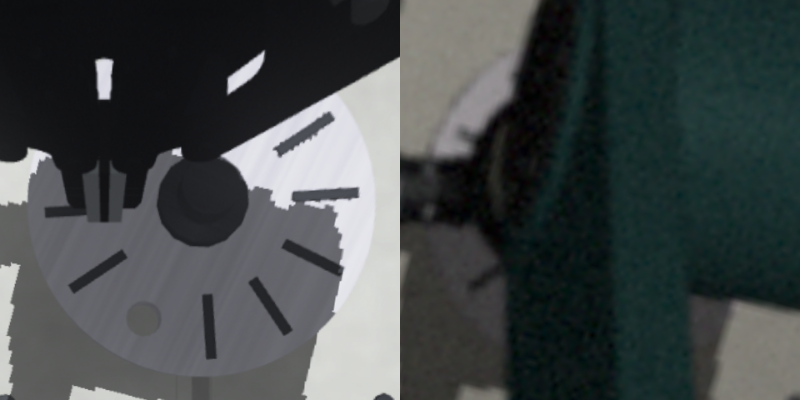

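Call:
jog_arm(
  targets=[
    [0.1, 0, 0, 0, 0, 0, 0],
    [0.28, -0.01, 0, 0, 0, 0, 0],
    [0.48, -0.03, 0, 0, 0, 0, 0],
    [0.68, -0.06, 0, 0, 0, 0, 0],
    [0.88, -0.1, 0, 0, 0, 0, 0],
    [1.06, -0.14, 0, 0, 0, 0, 0],
    [1.24, -0.2, 0, 0, 0, 0, 0],
    [1.4, -0.25, 0, 0, 0, 0, 0],
    [1.54, -0.31, 0, 0, 0, 0, 0],
    [1.65, -0.36, 0, 0, 0, 0, 0],
    [1.73, -0.39, 0, 0, 0, 0, 0],
    [1.78, -0.42, 0, 0, 0, 0, 0],
    [1.78, -0.42, 0, 0, 0, 0, 0],
  ],
)

```text
t: 6.3
tool_pos: [482.2, 93.3, 231.4]
tcp_rot: [-0.124, 0.992, -0.0, 0.001]
force: [1.1, 0.2, 7.0]
opening: 0.003
finger_force: 3.1
```

```bash
python3 - <<'E'
from h import *
st(); a,i1,s=rectify(); b,_,_=rectify(z=46,img=i1,s=s)
np.savez("i2.npz",w=i1,p=s["tool_pos"],q=s["tcp_rot"])
o=np.hstack([a[200:560,100:500],b[200:560,100:500]]); cv2.imwrite("pics/r2.png",o)
print([(np.round(x["extent"]).tolist(),round(x["confidence"],2)) for x in r.look_for("wrist","hole")])
E
```

```text
{'t': 6.3, 'tool_pos': [482.18, 93.29, 231.41], 'force': [1.06, 0.2, 6.98], 'opening': 0.0, 'finger_force': 3.13}
[([89.0, 157.0, 255.0, 201.0], 0.63)]
```

View pics/r2.png

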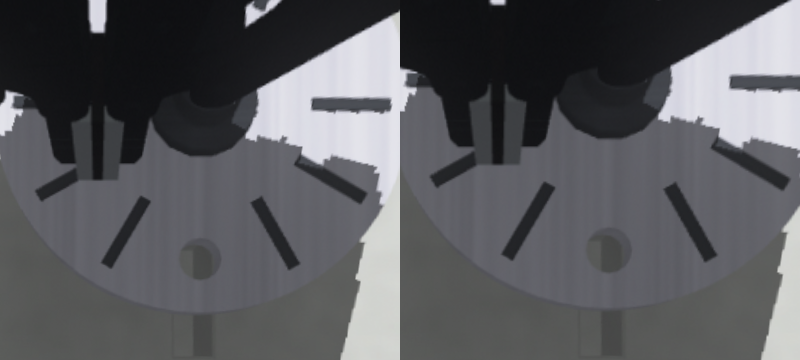

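Call:
jog_arm(
  targets=[
    [0, 0, -0.02, 0, 0, 0, 0],
    [0, 0, -0.04, 0, 0, 0, 0],
    [0, 0, -0.06, 0, 0, 0, 0],
    [0, 0, -0.08, 0, 0, 0, 0],
    [0, 0, -0.1, 0, 0, 0, 0],
    [0, 0, -0.12, 0, 0, 0, 0],
    [0, 0, -0.14, 0, 0, 0, 0],
    [0, 0, -0.16, 0, 0, 0, 0],
    [0, 0, -0.18, 0, 0, 0, 0],
    [0, 0, -0.2, 0, 0, 0, 0],
    [0, 0, -0.24, 0, 0, 0, 0],
    [0, 0, -0.3, 0, 0, 0, 0],
    [0, 0, -0.5, 0, 0, 0, 0],
    [0, 0, -1.0, 0, 0, 0, 0],
    [0, 0, -2.0, 0, 0, 0, 0],
    [0, 0, -4.0, 0, 0, 0, 0],
    [0, 0, -7.0, 0, 0, 0, 0],
    [0, 0, -7.0, 0, 0, 0, 0],
  ],
)

```text
t: 8.2
tool_pos: [483.5, 93.4, 304.9]
tcp_rot: [-0.124, 0.992, -0.0, 0.004]
force: [0.6, -0.3, -0.1]
opening: -0.001
finger_force: 0.0
```

```bash
python3 - <<'E'
from h import *
st()
s=r.read_state(); print(row(*(AX-10*np.array([np.cos(YAW),np.sin(YAW)])),330,YAW+np.pi/2))
E
```

```text
{'t': 8.2, 'tool_pos': [483.49, 93.41, 304.92], 'force': [0.56, -0.32, -0.05], 'opening': -0.0, 'finger_force': 0.0}
[-6.500e-01 -3.526e+00 -2.499e+00 -2.000e-03  7.000e-03 -0.000e+00]
```

Call:
jog_arm(
  targets=[
    [-1.6, -3.5, -2.5, 0, 0, 0, 0],
    [-1.6, -3.5, -2.5, 0, 0, 0, 0],
    [-1.6, -3.5, -2.5, 0, 0, 0, 0],
    [-1.6, -3.5, -2.5, 0, 0, 0, 0],
  ],
)

```text
t: 8.6
tool_pos: [505.0, 63.5, 325.3]
tcp_rot: [-0.124, 0.992, 0.0, -0.001]
force: [-1.2, 0.7, 0.8]
opening: 0.001
finger_force: 0.0
```

```bash
python3 - <<'E'
from h import *
st(); a,i1,s=rectify(); b,_,_=rectify(z=46,img=i1,s=s)
np.savez("i3.npz",w=i1,p=s["tool_pos"],q=s["tcp_rot"])
o=np.hstack([a[200:580,100:500],b[200:580,100:500]]); cv2.imwrite("pics/r3.png",o)
g=cv2.cvtColor(a,cv2.COLOR_BGR2GRAY)
# bars: dark elongated blobs
th=cv2.adaptiveThreshold(cv2.GaussianBlur(g,(3,3),0),255,cv2.ADAPTIVE_THRESH_MEAN_C,cv2.THRESH_BINARY_INV,61,18)
n,l,sta,cen=cv2.connectedComponentsWithStats(th)
for k in range(1,n):
    if 250<sta[k,4]<2500:
        v,u=np.nonzero(l==k); rr=cv2.minAreaRect(np.c_[u,v].astype(np.float32)); print(sta[k].tolist(),np.round(rr[0],1),np.round(rr[1],1),round(rr[2],1))
E
```

```text
{'t': 8.6, 'tool_pos': [505.01, 63.52, 325.33], 'force': [-1.16, 0.68, 0.79], 'opening': 0.0, 'finger_force': 0.0}
[393, 198, 73, 53, 1200] [429.  225.3] [16.8 82.3] 58.9
[134, 209, 75, 50, 1185] [170.8 232.4] [80.8 17.2] 28.4
[112, 299, 82, 20, 1154] [152.5 308.1] [17.9 80.7] 87.4
[398, 351, 73, 45, 919] [433.9 373.4] [77.9 12.5] 28.0
[357, 394, 48, 72, 917] [380.7 429.5] [78.  12.4] 58.2
[55, 534, 29, 27, 594] [ 69. 547.] [26. 28.] 90.0
[250, 549, 33, 51, 702] [266.1 574.4] [51.  30.4] 77.7
```

View pics/r3.png

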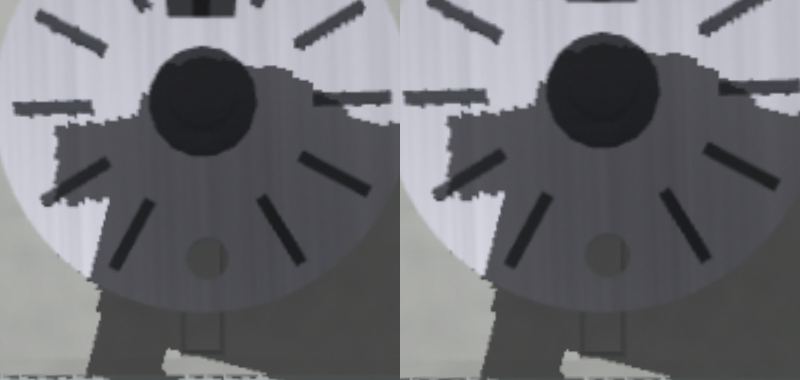

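```bash
python3 - <<'E'
from h import *
a=YAW+np.pi/2
print(row(516.4,401,325,a),row(516.4,401,275,a))
E
```

```text
[-9.4400e+00  3.2405e+01  1.7000e-02  1.0000e-03 -2.0000e-03 -0.0000e+00] [-9.4510e+00  3.2401e+01  5.0170e+00  1.0000e-03 -2.0000e-03 -0.0000e+00]
```

Call:
jog_arm(
  targets=[
    [-9.4, 32.4, 0, 0, 0, 0, 0.6],
    [-9.4, 32.4, 0, 0, 0, 0, 0.6],
    [-9.4, 32.4, 0, 0, 0, 0, 0.6],
    [-9.4, 32.4, 0, 0, 0, 0, 0.6],
    [-9.4, 32.4, 0, 0, 0, 0, 0.6],
    [-9.4, 32.4, 0, 0, 0, 0, 0.6],
    [-9.4, 32.4, 2, 0, 0, 0, 0.6],
    [-9.4, 32.4, 5, 0, 0, 0, 0.6],
    [-9.4, 32.4, 5, 0, 0, 0, 0.6],
    [-9.4, 32.4, 5, 0, 0, 0, 0.6],
    [-9.4, 32.4, 5, 0, 0, 0, 0.6],
  ],
)

```text
t: 9.75
tool_pos: [517.3, 400.0, 276.9]
tcp_rot: [-0.124, 0.992, 0.0, 0.0]
force: [-0.3, -0.1, -0.3]
opening: 0.601
finger_force: 0.0
```

```bash
cat >> h.py <<'E'
def toolview(img,z,half=40,px=5):
    "tool-frame plane at tool z: image right = tool y, image up = tool x (image as the camera sees)"
    c=r.calibration("wrist");T=c["tool_from_camera"];n=2*half*px;v,u=np.mgrid[:n,:n]
    X=np.stack([half-v/px,u/px-half,np.full(u.shape,z)],-1).reshape(-1,3); p=(X-T[:3,3])@T[:3,:3]
    rho=np.hypot(p[:,0],p[:,1]); k=c["fx"]*np.arctan2(rho,p[:,2])/np.maximum(rho,1e-9)
    return cv2.remap(img,(p[:,0]*k+c["cx"]).reshape(n,n).astype(np.float32),(p[:,1]*k+c["cy"]).reshape(n,n).astype(np.float32),cv2.INTER_LINEAR)
def darkblob(v,px=5,half=40,thr=45):
    g=cv2.cvtColor(v,cv2.COLOR_BGR2GRAY); return g
E
python3 - <<'E'
from h import *
st(); s=r.read_state(); i,d=r.get_image("wrist")
a=toolview(i,s["tool_pos"][2]-68); np.savez("i4.npz",w=i,d=d)
cv2.imwrite("pics/k1.png",np.hstack([a,cv2.resize(i,(400,300))[:, :].repeat(1,0) if 0 else cv2.copyMakeBorder(cv2.resize(i,(400,300)),0,100,0,0,cv2.BORDER_CONSTANT)]))
E
```

```text
{'t': 9.75, 'tool_pos': [517.35, 399.97, 276.91], 'force': [-0.28, -0.08, -0.35], 'opening': 0.6, 'finger_force': 0.0}
```

View pics/k1.png

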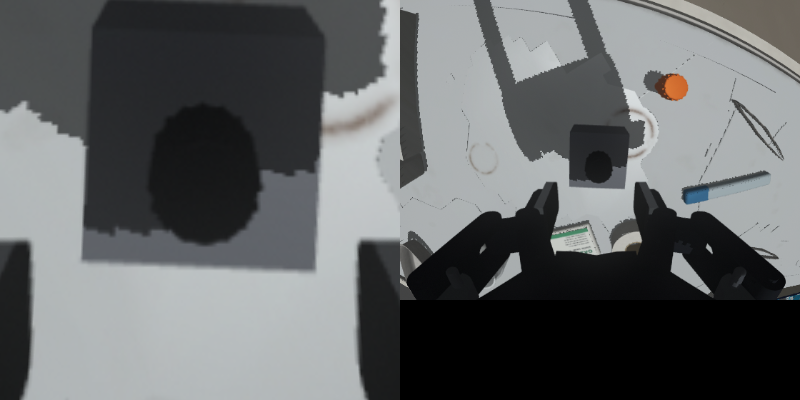

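Call:
jog_arm(
  targets=[
    [0.15, 0.15, 1, 0, 0, 0, 0.6],
    [0.15, 0.15, 3, 0, 0, 0, 0.6],
    [0.15, 0.15, 4.5, 0, 0, 0, 0.6],
    [0.15, 0.15, 5.5, 0, 0, 0, 0.6],
    [0.15, 0.15, 6, 0, 0, 0, 0.6],
    [0.15, 0.15, 6, 0, 0, 0, 0.6],
    [0.15, 0.15, 6, 0, 0, 0, 0.4],
    [0.15, 0.15, 6, 0, 0, 0, 0.3],
    [0.15, 0.15, 6, 0, 0, 0, 0.15],
    [0.15, 0.15, 6, 0, 0, 0, 0.15],
    [0.15, 0.15, 6, 0, 0, 0, 0.15],
    [0.15, 0.15, 6, 0, 0, 0, 0.15],
    [0.15, 0.15, 6, 0, 0, 0, 0.15],
  ],
  squeeze=30,
)

```text
t: 11.1
tool_pos: [515.6, 401.8, 216.8]
tcp_rot: [-0.124, 0.992, 0.0, 0.001]
force: [-0.3, -0.1, 6.2]
opening: 0.245
finger_force: 29.6
```

Call:
jog_arm(
  targets=[
    [0, 0, -0.3, 0, 0, 0, 0.15],
    [0, 0, -0.8, 0, 0, 0, 0.15],
    [0, 0, -1.8, 0, 0, 0, 0.15],
    [0, 0, -3.5, 0, 0, 0, 0.15],
    [0, 0, -6, 0, 0, 0, 0.15],
    [0, 0, -9, 0, 0, 0, 0.15],
    [0, 0, -9, 0, 0, 0, 0.15],
    [0, 0, -9, 0, 0, 0, 0.15],
  ],
)

```text
t: 11.9
tool_pos: [515.5, 401.7, 307.3]
tcp_rot: [-0.124, 0.992, 0.0, 0.001]
force: [0.1, 0.6, -1.2]
opening: 0.246
finger_force: 29.4
```

```bash
python3 - <<'E'
from h import *
st(); a=YAW+np.pi/2; c,q=np.cos(YAW),np.sin(YAW)
p=AX+[c*-51.8-q*-0.9,q*-51.8+c*-0.9]; print(p,row(*p,306,a),row(*p,260,a))
i,d=r.get_image("wrist"); np.savez("i5.npz",w=i,d=d); cv2.imwrite("pics/p1.png",i[120:330,170:380].repeat(2,0).repeat(2,1))
E
```

```text
{'t': 11.9, 'tool_pos': [515.52, 401.67, 307.27], 'force': [0.1, 0.62, -1.17], 'opening': 0.25, 'finger_force': 29.44}
[458.02728422  49.63333698] [ 1.4255e+01 -3.2698e+01  8.0000e-02  1.0000e-03  2.0000e-03 -0.0000e+00] [ 1.4264e+01 -3.2701e+01  4.6800e+00  1.0000e-03  2.0000e-03 -0.0000e+00]
```

View pics/p1.png

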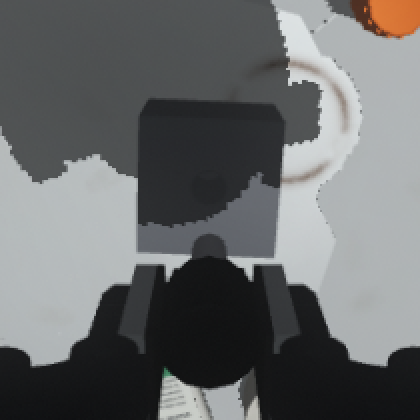

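```bash
python3 - <<'E'
from h import *
i=np.load("i5.npz")["w"]
T=r.calibration("wrist")
class S(dict):pass
s={"tool_pos":[0,0,0],"tcp_rot":[0,0,0,1]}
for x in(-2,0,2,4): 
    X=np.array([[x,0,208.8],[x+3,0,208.8],[x+5,0,200.],[x,0,174.8],[x,-11,174.8],[x,11,174.8],[x+11,0,174.8]]); u,v=wproj(X,s); print(x,np.round(np.c_[(u-170)*2,(v-120)*2]).tolist())
g=cv2.cvtColor(i,cv2.COLOR_BGR2GRAY)
print(g[228:256,274].tolist()); print(g[243,262:288].tolist())
E
```

```text
-2 [[212.0, 251.0], [212.0, 242.0], [213.0, 246.0], [213.0, 303.0], [168.0, 303.0], [258.0, 303.0], [213.0, 262.0]]
0 [[212.0, 245.0], [212.0, 235.0], [213.0, 240.0], [213.0, 296.0], [168.0, 296.0], [258.0, 296.0], [213.0, 254.0]]
2 [[212.0, 238.0], [212.0, 229.0], [213.0, 233.0], [213.0, 288.0], [168.0, 288.0], [258.0, 288.0], [213.0, 246.0]]
4 [[212.0, 232.0], [212.0, 222.0], [213.0, 226.0], [213.0, 281.0], [168.0, 281.0], [259.0, 281.0], [213.0, 238.0]]
[81, 100, 101, 101, 101, 101, 102, 101, 89, 56, 53, 54, 53, 53, 53, 53, 54, 54, 54, 47, 22, 22, 21, 22, 22, 21, 21, 21]
[100, 99, 100, 95, 75, 50, 51, 50, 52, 52, 52, 53, 53, 53, 53, 54, 53, 52, 52, 52, 63, 86, 100, 100, 101, 100]
```

Call:
jog_arm(
  targets=[
    [4, -9, 0, 0, 0, 0, 0.15],
    [8, -18, 0, 0, 0, 0, 0.15],
    [11.5, -26, 0, 0, 0, 0, 0.15],
    [14.28, -32.7, 0, 0, 0, 0, 0.15],
    [14.28, -32.7, 0, 0, 0, 0, 0.15],
    [14.28, -32.7, 0, 0, 0, 0, 0.15],
    [14.28, -32.7, 0, 0, 0, 0, 0.15],
    [14.28, -32.7, 0, 0, 0, 0, 0.15],
    [14.28, -32.7, 0, 0, 0, 0, 0.15],
    [14.28, -32.7, 1.5, 0, 0, 0, 0.15],
    [14.28, -32.7, 2.7, 0, 0, 0, 0.15],
    [14.28, -32.7, 3.1, 0, 0, 0, 0.15],
    [14.28, -32.7, 3.1, 0, 0, 0, 0.15],
    [14.28, -32.7, 3.1, 0, 0, 0, 0.15],
  ],
)

```text
t: 13.35
tool_pos: [457.8, 50.2, 275.1]
tcp_rot: [-0.125, 0.992, 0.0, -0.0]
force: [0.1, 1.3, 0.1]
opening: 0.242
finger_force: 29.6
```

```bash
python3 - <<'E'
from h import *
st(); s=r.read_state(); i,d=r.get_image("wrist"); np.savez("i6.npz",w=i,d=d,p=s["tool_pos"],q=s["tcp_rot"])
a,_,_=rectify(img=i,s=s,px=4,half=100); cv2.imwrite("pics/p2.png",np.hstack([i[120:330,170:380].repeat(2,0).repeat(2,1)[:400],a[400:800,220:580]]))
k=row(*(AX+[0,0]),300); print(k)
c,q=np.cos(YAW),np.sin(YAW)
def pix(bx,by,z):
    X=np.array([[AX[0]+c*bx-q*by,AX[1]+q*bx+c*by,z]]); u,v=wproj(X,s); return (round((u[0]-170)*2),round((v[0]-120)*2))
print("hole pred",pix(-52.7,-2.4,58),pix(-59.7,-2.4,58),pix(-52.7,4.6,58),pix(-52.7,-9.4,58))
p=np.array(s["tool_pos"]);d=p[:2]-AX; print("tcp base",c*d[0]+q*d[1],-q*d[0]+c*d[1])
E
```

```text
{'t': 13.35, 'tool_pos': [457.83, 50.21, 275.08], 'force': [0.06, 1.29, 0.08], 'opening': 0.24, 'finger_force': 29.59}
[-5.18  0.04 -2.47]
hole pred (205, 232) (205, 210) (228, 232) (182, 232)
tcp base -51.851666011327076 -0.2870016664960353
```

View pics/p2.png

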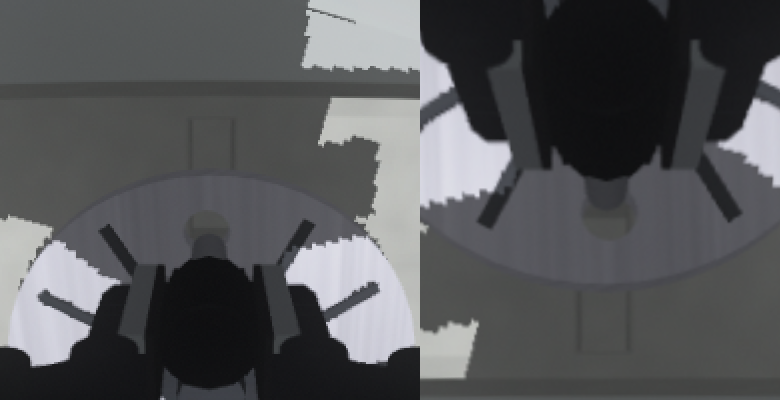

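Call:
jog_arm(
  targets=[
    [0.03, 0, 0.2, 0, 0, 0, 0.15],
    [0.04, 0, 0.4, 0, 0, 0, 0.15],
    [0.04, 0, 0.6, 0, 0, 0, 0.15],
    [0.04, 0, 0.8, 0, 0, 0, 0.15],
    [0.04, 0, 1.0, 0, 0, 0, 0.15],
    [0.04, 0, 1.2, 0, 0, 0, 0.15],
    [0.04, 0, 1.4, 0, 0, 0, 0.15],
  ],
)

```text
t: 14.1
tool_pos: [457.2, 49.3, 260.8]
tcp_rot: [-0.124, 0.992, -0.0, -0.0]
force: [-0.2, -0.3, -0.5]
opening: 0.245
finger_force: 29.6
```

Call:
jog_arm(
  targets=[
    [0, 0, 0.2, 0, 0, 0, 0.15],
    [0, 0, 0.4, 0, 0, 0, 0.15],
    [0, 0, 0.6, 0, 0, 0, 0.15],
    [0, 0, 0.8, 0, 0, 0, 0.15],
    [0, 0, 1.0, 0, 0, 0, 0.15],
    [0, 0, 1.2, 0, 0, 0, 0.15],
  ],
)

```text
t: 14.7
tool_pos: [457.2, 49.3, 248.8]
tcp_rot: [-0.124, 0.992, -0.0, -0.0]
force: [-0.3, -0.6, -1.1]
opening: 0.243
finger_force: 29.6
```

Call:
jog_arm(
  targets=[
    [0, 0, 0.2, 0, 0, 0, 0.15],
    [0, 0, 0.4, 0, 0, 0, 0.15],
    [0, 0, 0.6, 0, 0, 0, 0.15],
    [0, 0, 0.8, 0, 0, 0, 0.15],
    [0, 0, 1.0, 0, 0, 0, 0.15],
    [0, 0, 1.2, 0, 0, 0, 0.15],
    [0, 0, 1.3, 0, 0, 0, 0.15],
  ],
)

```text
t: 15.4
tool_pos: [457.2, 49.3, 235.8]
tcp_rot: [-0.124, 0.992, -0.0, -0.0]
force: [0.3, -0.4, -0.9]
opening: 0.24
finger_force: 29.6
```

Tip is deep in the slot with no contact force; now the last 3 mm until the knob touches.

Call:
jog_arm(
  targets=[
    [0, 0, 0.1, 0, 0, 0, 0.15],
    [0, 0, 0.2, 0, 0, 0, 0.15],
    [0, 0, 0.25, 0, 0, 0, 0.15],
    [0, 0, 0.3, 0, 0, 0, 0.15],
    [0, 0, 0.33, 0, 0, 0, 0.15],
  ],
)

```text
t: 15.9
tool_pos: [457.2, 49.3, 232.7]
tcp_rot: [-0.124, 0.992, -0.0, -0.0]
force: [-0.4, -0.6, 3.0]
opening: 0.244
finger_force: 29.9
```

Call:
jog_arm(
  targets=[
    [0, 0, 0.04, 0, 0, 0, 0.15],
    [0, 0, 0.04, 0, 0, 0, 0.25],
    [0, 0, 0.02, 0, 0, 0, 0.3],
    [0, 0, 0, 0, 0, 0, 0.35],
    [0, 0, 0, 0, 0, 0, 0.42],
    [0, 0, 0, 0, 0, 0, 0.5],
    [0, 0, 0, 0, 0, 0, 0.5],
  ],
)

```text
t: 16.6
tool_pos: [457.2, 49.3, 232.7]
tcp_rot: [-0.124, 0.992, -0.0, -0.0]
force: [-0.4, 0.5, -1.3]
opening: 0.5
finger_force: 0.0
```

Call:
jog_arm(
  targets=[
    [0, 0, -0.5, 0, 0, 0, 0.5],
    [0, 0, -1.5, 0, 0, 0, 0.5],
    [0, 0, -3, 0, 0, 0, 0.5],
    [0, 0, -6, 0, 0, 0, 0.5],
    [0, 0, -9, 0, 0, 0, 0.5],
    [-2, 0, -11, 0, 0, 0, 0.5],
    [-2, 0, -11, 0, 0, 0, 0.5],
    [-2, 0, -11, 0, 0, 0, 0.5],
  ],
)

```text
t: 17.4
tool_pos: [476.5, 54.3, 343.2]
tcp_rot: [-0.124, 0.992, -0.0, 0.001]
force: [-1.0, -0.5, -1.0]
opening: 0.499
finger_force: 0.0
```

```bash
python3 - <<'E'
from h import *
st(); s=r.read_state(); i,d=r.get_image("wrist"); cv2.imwrite("pics/f.png",i)
T=r.calibration("wrist")
# depth at knob top -> world z
c,q=np.cos(YAW),np.sin(YAW)
X=np.array([[AX[0]-52*c,AX[1]-52*q,84.]]);u,v=wproj(X,s);print(u,v)
tc=T["tool_from_camera"]
for dv in(-3,0,3):
  U,V=int(u[0]),int(v[0])+dv; x,y=(U-T["cx"])/T["fx"],(V-T["cy"])/T["fy"]; th=np.hypot(x,y); k=np.tan(th)/th
  P=np.array([x*k,y*k,1])*d[V,U]; P=tc[:3,:3]@P+tc[:3,3]; print(Ro.from_quat(s["tcp_rot"]).apply(P)+s["tool_pos"])
E
```

```text
{'t': 17.4, 'tool_pos': [476.51, 54.29, 343.25], 'force': [-1.04, -0.51, -0.97], 'opening': 0.5, 'finger_force': 0.0}
[277.45588458] [190.97455273]
[455.26815634  49.52846899  82.04554296]
[457.30907161  50.05104127  82.5319878 ]
[459.45686477  50.60457663  82.53011365]
```

View pics/f.png

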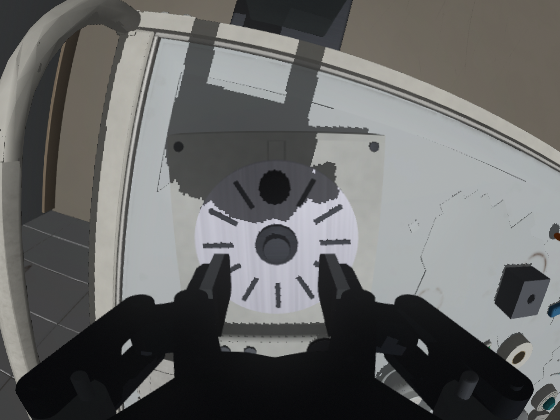

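The picture shows the knob at (275,187), sitting on the rotor in line with the slot. The gripper is clear and the stand at (522,290) is empty.

```bash
python3 -c "
from rig import r
print(r.close_job())"
```

```text
the job is handed in; nothing more can be done
None
```

The rotor was stopped with a fingertip and its hole set over the slot. The black pin is seated through it with the knob on the rotor, the gripper is clear and the job was handed in at about 17 s; while I was finding the contact, the finger briefly pressed at 12.5 N, above the stated 3 to 8 N.

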